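# Slide the tall syrup bottle into its bay

### The job

Push the tall amber syrup bottle across the worktop, low on its body (below the white paper band), so that it slides upright without tipping, until it stands wholly inside the bay with the red floor and rim. Do not grip or lift it, push gently, and leave the green bottle and everything else on the table where they are.

Things in the scene. Friction and masses are not known exactly. Their poses are not given: they have to be found in the camera images.
- amber_bottle: tall amber syrup bottle standing before the bays, about 0.5 kg. 72 mm across up to 45 mm height, narrowing to 66 mm at 100 mm, where the white band (100-130 mm up) begins; shoulder, 27 mm neck, black cap; 255 mm tall. Origin: centre of its underside, z up. Pushed at the band it tips; pushed under 40 mm up it slides with 1 to 5 N and stops with the push.
- amber_bottle_top: the upper part of the amber bottle, from the lower edge of the white paper band (its origin, on the axis, 100 mm above the foot) to the cap: not to be touched
- red_bay: the empty bay with red floor and rim, where the amber bottle belongs: three-sided steel guard fixed on the worktop, no sill. Origin: centre of its floor. Open side faces its own -x (towards the robot), back wall at +x. Inside x -65 (mouth) to +65 mm, y -62 to +62 mm; walls 6 mm thick, 45 mm high; a bottle in it need not touch them.
- white_bay: the bay with white floor and rim, taken by the green bottle: three-sided steel guard fixed on the worktop, no sill. Origin: centre of its floor. Open side faces its own -x (towards the robot), back wall at +x. Inside x -65 (mouth) to +65 mm, y -62 to +62 mm; walls 6 mm thick, 45 mm high; a bottle in it need not touch them.
- green_bottle: green glass bottle of the same shape standing in the white bay; to be left alone. 72 mm across up to 45 mm height, narrowing to 66 mm at 100 mm, where the white band (100-130 mm up) begins; shoulder, 27 mm neck, black cap; 255 mm tall. Origin: centre of its underside, z up.
- sweet_jar: bystander: closed jar of coloured sweets with a white lid, 84 mm across, 115 mm tall; origin at its underside; leave alone
- cocoa_tin: bystander: red tin, 68 mm across, 75 mm tall; origin at its underside; leave alone
- copper_bowl: bystander: small copper bowl, 110 mm across, 50 mm tall; origin at its underside; leave alone
- scraper: bystander: spatula lying flat; origin at its underside; leave alone
- sweet_tray: bystander: low aluminium tray with small compartments, 110 x 150 x 30 mm; origin at its underside; leave alone
- measuring_cup: bystander: steel measuring cup with a handle, 72 mm across, 80 mm tall; origin at its underside; leave alone

How it is judged:
By the outcome, as a careful person would: the job done as asked, in the order asked, and still so for the second after the job is handed in, with the robot touching nothing.
It also fails if it takes over 64 s, if anything falls off the work surface, if the arm or the gripper's body presses on something with over 40 N, if the wrist force passes 120 N, or if a joint passes its speed limit or range.

### The arm

A 6-joint arm with a two-finger parallel gripper is mounted at the origin on the work surface. World frame = base frame: x ahead of the robot, y to its left, z up, the work surface at z = 0. Lengths are in mm, angles in rad, forces in N, time in s.
With the tool pointing down it reaches from about 250 to 725 mm from the base axis. Payload 9.7 kg.
Tool frame: the origin (TCP) lies midway between the tips of the shut fingers; the grasp point (between the pads) lies 19 mm behind it (ctrl.tcp_to_grasp is the distance from the TCP to the grasp point, in mm); x points along the fingers, y is the direction in which the jaws open and shut, and the axes are right-handed (so a half turn about x gives the same grasp; the last joint's range is limited). The gripper opens to 85 mm and grips with 20 to 120 N. Pads are 22 mm wide; open, the fingers measure 114 mm over their backs; the gripper's body (76 mm by 85 mm) begins 54 mm behind the grasp point. The pads swing forward as they close: fully open they stand 13 mm farther back than shut.
Start: joints at [-1.22, 0.087, 0.176, 1.66, 0, 1.571], TCP at [189.004, -516.502, 231.284] pointing down, gripper open.
Joint ranges: [-3.13, 3.13], [-0.85, 1.81], [-1.15, 1.24], [-2.2, 2.28], [-1.44, 1.52], [-3.14, 3.14]. Speed limits (rad/s): [2.22, 2.22, 2.57, 3.14, 3.14, 3.14].

### API

Orientations are given as a unit quaternion [w, x, y, z].
In Python, from plant import get_state, eyes, hand_in, ctrl gives the robot as it stands.
- The arm moves only by the tool step_arm, never from a script. Its argument "commands" is a list of rows, each an object with "hand": the opening, from 0 (shut) to 1 (fully open); "travel": the shift along the tool's x, y, z in m, a list of three; "turn": the turn, a rotation vector about the tool's x, y, z in degrees, a list of three. A call has 1 to 20 rows; each row shifts and turns the commanded pose from where the row before left it, along the tool's axes as they then stand; what a row does not reach is not made up. A row lasts 1/10 s, in which the tool goes at most 50 mm and 8.59 degrees, less where a joint would pass 70% of its speed; a pose out of reach is approached as far as the arm can. A call is refused whole if a number of a shift passes 0.05 or a number of a turn 8.59, either way. A call with a gripper value outside its range is refused whole. The fingers move at their own pace and stop on an object; "grip_force" is the grip in N (left out, the last holds). Time passes only in rows, so rows that do not move let the fingers close. It gives the time, the measured TCP pose, the force and the opening at its end, in the units of the state.
- get_state(): the state, without advancing time (a new reading comes with each control period).
- eyes.camera(name): name is "side" or "top" or "wrist"; returns a dict with "color" (400x640x3 uint8, red, green, blue), "camera_matrix" (3x3 intrinsics, pixels), "R" (3x3) and "t" (3): a world point X has camera coordinates R X + t. Camera axes: x right, y down, z forward; pixel columns grow to the right and rows downward; lengths in mm; the calibration is good to about 2 mm. A picture is of the moment at which its call begins. There is no depth.
- hand_in(): hands the job in, once; it reports no verdict.
Trained networks look in the newest picture that a camera, given by its name, has taken for a name from the list of things; names that differ only in an ending like _2 or _b are one class to them, and where a whole thing is asked for, a point or a joint stands for the part that bears it (a point fixed in the world has none). Each returns a list of dicts, best first, with "confidence" (0 to 1); they miss things now and then, are a little off and sometimes report something else, mostly with a low value. They report only what shows in the picture. A call takes as long as a camera call.
- eyes.spot_in(query, camera): "box" ([left, top, width, height] in pixels, round what is visible of it).
The state is a dict: "time_s": time; "joint_pos": joint angles; "dq": joint speeds; "effort": joint torques, N m; "tcp_pos": TCP position; "tool_rot": TCP orientation; "wrist_force": force on the tool from outside, world axes, zero at the start; "torque": the same for the moment, N m; "opening": finger opening in mm.
Only numpy, scipy, OpenCV 4.12 (cv2) and the standard library are available. Lean on these libraries where they do the work, as an engineer would, in place of code of your own. Each camera call takes 0.05 s, during which the arm holds its last target.

## Working session

There is one attempt and no reset: what is moved stays moved. The work goes in short steps, Python scripts to look and compute and a tool call to move; the robot and the scene stay as the last step left them, time stands still between calls to the robot, and variables do not carry over. Pictures are saved under pics/ and viewed, and the job is handed in when it is done.

Besides the shell and the picture viewer there is one more tool, called after "Call:" in YAML: its name, and indented under it one key for each argument. step_arm: Moves the arm, as the interface text tells. Its arguments: {"type":"object","properties":{"commands":{"type":"array","items":{"type":"object","properties":{"hand":{"type":"number"},"travel":{"type":"array","items":{"type":"number"}},"turn":{"type":"array","items":{"type":"number"}}}}},"grip_force":{"type":"number"}},"required":["commands"]}

```bash
mkdir -p pics; ls; cat > h.py <<'E'
import numpy as np, cv2
from plant import get_state, eyes, hand_in, ctrl
def shot(n,f):
    c=eyes.camera(n); cv2.imwrite('pics/'+f,cv2.cvtColor(c['color'],cv2.COLOR_RGB2BGR)); return c
def ray(c,u,v,z):
    K,R,t=map(np.array,(c['camera_matrix'],c['R'],c['t']))
    d=R.T@np.linalg.inv(K)@np.array([u,v,1.]); o=-R.T@t
    return o+d*(z-o[2])/d[2]
def proj(c,P):
    K,R,t=map(np.array,(c['camera_matrix'],c['R'],c['t']))
    p=K@(R@np.array(P,float)+t); return p[:2]/p[2]
E
python3 - <<'E'
from h import *
for n in('top','side'):
    c=shot(n,n+'1.png')
    print(n,c['camera_matrix'],-np.array(c['R']).T@c['t'])
    for q in ['amber_bottle','red_bay','white_bay','green_bottle','sweet_jar','cocoa_tin','copper_bowl','scraper','sweet_tray','measuring_cup']:
        print(q,[(np.round(d['box']),round(d['confidence'],2)) for d in eyes.spot_in(q,n)[:2]])
print(get_state())
E
```

```text
pics
top [[436.05705423   0.         313.51998075]
 [  0.         436.05705423 208.22641221]
 [  0.           0.           1.        ]] [ 330.55809921  -50.89844209 1526.8725071 ]
amber_bottle [(array([297., 206.,  21.,  26.]), 0.67)]
red_bay [(array([325., 143.,  46.,  50.]), 0.61)]
white_bay [(array([244., 145.,  46.,  49.]), 0.66)]
green_bottle [(array([260., 134.,  18.,  40.]), 0.64)]
sweet_jar []
cocoa_tin [(array([386., 218.,  20.,  18.]), 0.76)]
copper_bowl [(array([394., 168.,  29.,  31.]), 0.87)]
scraper [(array([416., 203.,  49.,  78.]), 0.55)]
sweet_tray [(array([191., 248.,  48.,  32.]), 0.69), (array([299., 207.,  21.,  24.]), 0.24)]
measuring_cup [(array([170., 160.,  31.,  24.]), 0.56), (array([303., 206.,  17.,  19.]), 0.43)]
side [[471.67814407   0.         321.4590564 ]
 [  0.         471.67814407 197.27390976]
 [  0.           0.           1.        ]] [158.86703925 903.18111207 821.13550696]
amber_bottle [(array([312., 154.,  31.,  91.]), 0.87)]
red_bay [(array([259., 169.,  53.,  42.]), 0.91)]
white_bay [(array([198., 219.,  75.,  59.]), 0.73)]
green_bottle [(arr
[... 343 characters left out ...]
uring_cup []
{'time_s': 1.1, 'joint_pos': array([-1.21998751e+00,  8.69097329e-02,  1.75893091e-01,  1.65981820e+00,
        4.37353930e-05,  1.57080384e+00]), 'dq': array([-2.23741204e-03,  8.09418511e-05,  6.60433959e-04,  6.71601830e-04,
       -6.48787149e-04,  3.70426676e-04]), 'effort': array([ 1.70171046e-03, -5.20101106e+01,  4.64872062e+01,  1.73316093e-03,
        3.75575939e-05, -2.37430709e-05]), 'tcp_pos': array([ 189.01907247, -516.48640789,  231.27527002]), 'tool_rot': array([ 0.1233759 ,  0.69627028,  0.12340812, -0.69624458]), 'wrist_force': array([-0.23968766, -0.52262502,  0.93212092]), 'torque': array([-0.0006685 ,  0.0159338 ,  0.02458024]), 'opening': 85.45650183071517}
```

View images.

```bash
python3 - <<'E'
import cv2
a=cv2.imread('pics/top1.png');cv2.imwrite('pics/top1z.png',cv2.resize(a[120:300,150:480],None,fx=2.4,fy=2.4,interpolation=cv2.INTER_CUBIC))
a=cv2.imread('pics/side1.png');cv2.imwrite('pics/side1z.png',cv2.resize(a[130:400,180:460],None,fx=2.2,fy=2.2,interpolation=cv2.INTER_CUBIC))
E
```

```text
(no output)
```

View pics/top1z.png

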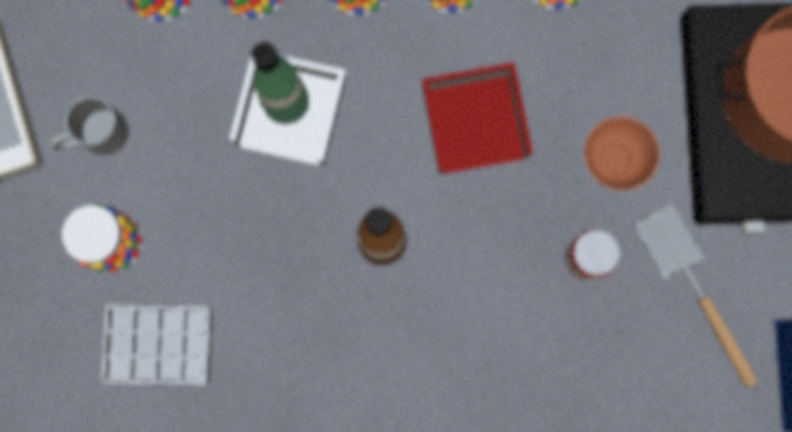

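View pics/side1z.png

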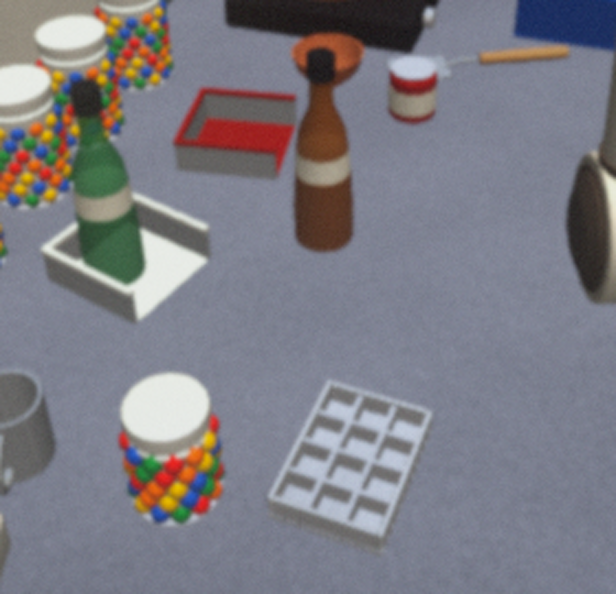

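```bash
cat > fit.py <<'E'
from h import *
from scipy.optimize import minimize
def redmask(img,box):
    h=cv2.cvtColor(img,cv2.COLOR_RGB2HSV); m=((h[...,0]<6)|(h[...,0]>172))&(h[...,1]>130)
    o=np.zeros(m.shape,np.uint8); x,y,w,hh=[int(v) for v in box]; o[y-5:y+hh+5,x-5:x+w+5]=m[y-5:y+hh+5,x-5:x+w+5]; return o
def pts(p,L):
    a=p[2];R=np.array([[np.cos(a),-np.sin(a)],[np.sin(a),np.cos(a)]])
    L=np.array(L,float); return np.c_[L[:,:2]@R.T+p[:2],L[:,2]]
BAY=[[-65,62,0],[-65,-62,0],[65,62,0],[65,-62,0],[-65,68,45],[-65,-68,45],[71,68,45],[71,-68,45]]
S=8
def rend(c,P):
    q=np.array([proj(c,x) for x in P]); h=cv2.convexHull(np.round(q*S).astype(np.int32))
    return q,h
def hullmask(h,off,sh):
    m=np.zeros(sh,np.uint8); cv2.fillConvexPoly(m,h-np.int32(off),1); return m
E
python3 - <<'E'
from fit import *
c=shot('top','top2.png'); m=redmask(c['color'],[325,143,46,50])
ys,xs=np.nonzero(m); print(len(xs),xs.min(),xs.max(),ys.min(),ys.max())
p=np.stack([xs,ys],1).astype(np.int32)
hb=cv2.convexHull(p); rr=cv2.minAreaRect(hb); print(rr)
off=np.array([300,120])*S; sh=(100*S,100*S)
big=cv2.resize(m[120:220,300:400],None,fx=S,fy=S,interpolation=cv2.INTER_LINEAR)
cont=np.vstack([k for k in cv2.findContours((big>0).astype(np.uint8),0,1)[0] if len(k)>30]); T=hullmask(cv2.convexHull(cont),(0,0),sh)
# nearest-type mask hull of pixel squares
def cost(v):
    q,h=rend(c,pts([v[0],v[1],v[2]/100],BAY)); M=hullmask(h+S//2,off,sh); return (M^T).sum()/max((M|T).sum(),1)
g=ray(c,*rr[0],20); print(g)
b=min((minimize(cost,[g[0],g[1],a],method='Nelder-Mead',options=dict(initial_simplex=[[g[0],g[1],a],[g[0]+8,g[1],a],[g[0],g[1]+8,a],[g[0],g[1],a+8]])) for a in(10,20)),key=lambda r:r.fun); print(b.x,b.fun)
s=shot('side','side2.png')
cap_t=(307.5,212.)
for uv in [(307.5,212)]: print('cap top',ray(c,*uv,255))
print('cap side',ray(s,180+321/2.2,130+53/2.2,255))
print('foot side near', ray(s,180+325/2.2,130+249/2.2,0))
im={'top':c,'side':s}
bay=[b.x[0],b.x[1],b.x[2]/100]
np.save('bay.npy',bay)
cap=ray(c,*cap_t,255)
for n,k in im.items():
    F=4 ; a=cv2.resize(cv2.cvtColor(k['color'],cv2.COLOR_RGB2BGR),None,fx=F,fy=F)
    def ln(P,col): cv2.polylines(a,[np.int32([(proj(k,x)+.5)*F for x in P])],True,col,1)
    ln(pts(bay,[[-65,62,0],[65,62,0],[65,-62,0],[-65,-62,0]]),(0,255,255)); ln(pts(bay,[[-65,68,45],[71,68,45],[71,-68,45],[-65,-68,45]]),(255,255,0))
    for z,r in((0,36),(45,36),(100,33),(130,33),(255,14)):
        ln([[cap[0]+r*np.cos(t),cap[1]+r*np.sin(t),z] for t in np.linspace(0,6.28,40)],(0,255,0))
    y0,x0=((130,230) if n=='top' else (130,220)); cv2.imwrite(f'pics/ov_{n}.png',a[y0*F:(y0+130)*F,x0*F:(x0+170)*F])
E
```

```text
1389 327 370 147 191
((348.5736083984375, 168.8924560546875), (39.437747955322266, 38.76202392578125), 79.3803482055664)
[ 666.55475502 -171.65917272   20.        ]
[ 662.43370193 -168.79641242   15.327627  ] 0.021867074042519856
cap top [488.43685308 -27.29915865 255.        ]
cap side [488.34898221 -26.6197181  255.        ]
foot side near [478.23769603   1.50547048   0.        ]
```

View pics/ov_top.png

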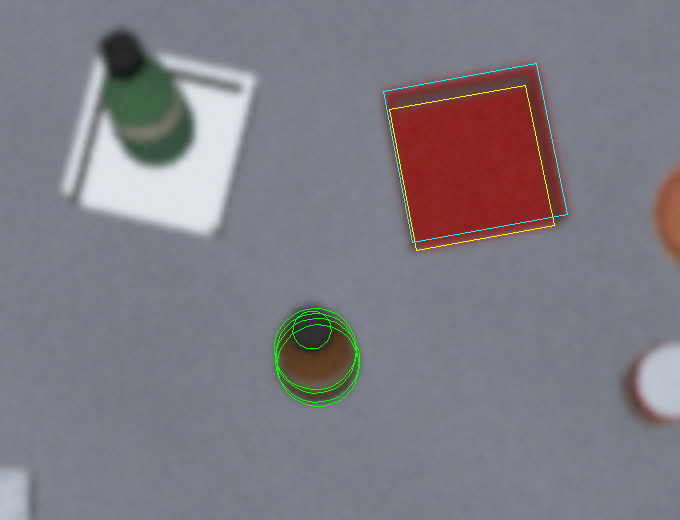

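View pics/ov_side.png

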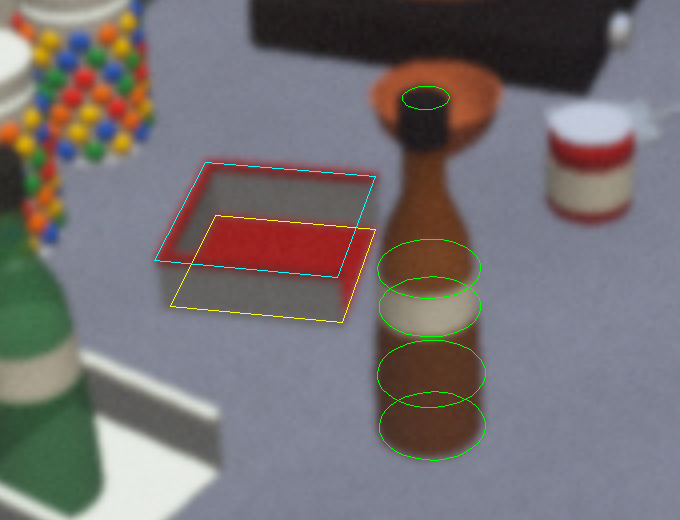

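```bash
cat > plan.py <<'E'
from h import *
from scipy.spatial.transform import Rotation as Ro
def tool(): 
    s=get_state(); q=s['tool_rot']; return np.array(s['tcp_pos']),Ro.from_quat([q[1],q[2],q[3],q[0]])
def target(ang,dep,flip=1):
    # x along push heading ang, dipped by dep below horizontal
    f=np.array([np.cos(ang),np.sin(ang),0]); z=np.array([0,0,1.])
    x=f*np.cos(dep)-z*np.sin(dep); y=flip*np.cross(z,f); return Ro.from_matrix(np.c_[x,y,np.cross(x,y)])
E
python3 - <<'E'
from plan import *
p,R=tool(); print(p.round(1)); print(R.as_matrix().round(3))
for a in (-75,8.8):
  for f in(1,-1):
    T=target(np.radians(a),np.radians(45),f); r=(R.inv()*T).as_rotvec(degrees=True); print(a,f,r.round(1),np.linalg.norm(r))
E
```

```text
[ 189.  -516.5  231.3]
[[-0.     0.344 -0.939]
 [-0.    -0.939 -0.344]
 [-1.     0.     0.   ]]
-75 1 [-80.2 -36.3  33.2] 94.04702546560405
-75 -1 [89.7 34.  37.1] 102.84392750709861
8.8 1 [-156.5   -6.4   64.8] 169.5634060241269
8.8 -1 [10.7 44.9  4.4] 46.3261953159187
```

Call:
step_arm:
  commands:
    - {"hand": 0.5,"travel": [-0.007,-0.03,-0.026],"turn": [0,0,0]}
    - {"hand": 0.5,"travel": [-0.007,-0.03,-0.026],"turn": [0,0,0]}
    - {"hand": 0.5,"travel": [-0.007,-0.03,-0.026],"turn": [0,0,0]}
    - {"hand": 0.5,"travel": [-0.007,-0.03,-0.026],"turn": [0,0,0]}
    - {"hand": 0.5,"travel": [-0.007,-0.03,-0.026],"turn": [0,0,0]}
    - {"hand": 0.5,"travel": [-0.007,-0.03,-0.026],"turn": [0,0,0]}
    - {"hand": 0.5,"travel": [-0.007,-0.03,-0.026],"turn": [0,0,0]}
    - {"hand": 0.5,"travel": [-0.007,-0.03,-0.026],"turn": [0,0,0]}
    - {"hand": 0.5,"travel": [-0.007,-0.03,-0.026],"turn": [0,0,0]}
    - {"hand": 0.5,"travel": [-0.007,-0.03,-0.026],"turn": [0,0,0]}

```text
time_s: 2.2
tcp_pos: [330.2, -143.9, 301.8]
tool_rot: [0.123, 0.697, 0.123, -0.696]
wrist_force: [0.1, -1.2, 0.0]
opening: 43.0
```

Call:
step_arm:
  commands:
    - {"hand": 0.5,"travel": [0,0,0],"turn": [-7.3,-3.3,3.0]}
    - {"hand": 0.5,"travel": [0,0,0],"turn": [-7.3,-3.3,3.0]}
    - {"hand": 0.5,"travel": [0,0,0],"turn": [-7.3,-3.3,3.0]}
    - {"hand": 0.5,"travel": [0,0,0],"turn": [-7.3,-3.3,3.0]}
    - {"hand": 0.5,"travel": [0,0,0],"turn": [-7.3,-3.3,3.0]}
    - {"hand": 0.5,"travel": [0,0,0],"turn": [-7.3,-3.3,3.0]}
    - {"hand": 0.5,"travel": [0,0,0],"turn": [-7.3,-3.3,3.0]}
    - {"hand": 0.5,"travel": [0,0,0],"turn": [-7.3,-3.3,3.0]}
    - {"hand": 0.5,"travel": [0,0,0],"turn": [-7.3,-3.3,3.0]}
    - {"hand": 0.5,"travel": [0,0,0],"turn": [-7.3,-3.3,3.0]}
    - {"hand": 0.5,"travel": [0,0,0],"turn": [-7.3,-3.3,3.0]}
    - {"hand": 0.5,"travel": [0,0,0],"turn": [0,0,0]}

```text
time_s: 3.4
tcp_pos: [329.4, -145.0, 301.0]
tool_rot: [0.734, 0.231, 0.306, -0.561]
wrist_force: [-0.1, 0.4, 0.4]
opening: 42.8
```

```bash
cat > to.py <<'E'
from plan import *
import sys
def to(*P):
    p,R=tool(); s=get_state(); print('t',round(s['time_s'],2),'tcp',p.round(1),'q',np.round(s['joint_pos'],2),'F',np.round(s['wrist_force'],1),'open',round(s['opening'],1)); print(R.as_matrix().round(3).tolist())
    for b in P:
        b=np.array(b,float); print(b,'tool delta mm',R.inv().apply(b-p).round(1),'len',np.linalg.norm(b-p).round(0)); p=b
E
python3 -c "
from to import *
to((330,60,300),(460,90,200),(460,90,15))"
```

```text
t 3.4 tcp [ 329.4 -145.   301. ] q [ 0.18 -0.59 -0.39  1.68 -0.78  1.44] F [-0.1  0.4  0.4] open 42.8
[[0.184, 0.965, 0.189], [-0.682, 0.264, -0.682], [-0.708, -0.003, 0.706]]
[330.  60. 300.] tool delta mm [-139.    54.6 -140.5] len 205.0
[460.  90. 200.] tool delta mm [ 74.3 133.6 -66.5] len 167.0
[460.  90.  15.] tool delta mm [ 131.     0.6 -130.6] len 185.0
```

Call:
step_arm:
  commands:
    - {"hand": 0.5,"travel": [-0.028,0.011,-0.028],"turn": [0,0,0]}
    - {"hand": 0.5,"travel": [-0.028,0.011,-0.028],"turn": [0,0,0]}
    - {"hand": 0.5,"travel": [-0.028,0.011,-0.028],"turn": [0,0,0]}
    - {"hand": 0.5,"travel": [-0.028,0.011,-0.028],"turn": [0,0,0]}
    - {"hand": 0.5,"travel": [-0.027,0.011,-0.028],"turn": [0,0,0]}
    - {"hand": 0.5,"travel": [0.015,0.027,-0.013],"turn": [0,0,0]}
    - {"hand": 0.5,"travel": [0.015,0.027,-0.013],"turn": [0,0,0]}
    - {"hand": 0.5,"travel": [0.015,0.027,-0.013],"turn": [0,0,0]}
    - {"hand": 0.5,"travel": [0.015,0.027,-0.013],"turn": [0,0,0]}
    - {"hand": 0.5,"travel": [0.015,0.026,-0.014],"turn": [0,0,0]}
    - {"hand": 0.5,"travel": [0.026,0,-0.026],"turn": [0,0,0]}
    - {"hand": 0.5,"travel": [0.026,0,-0.026],"turn": [0,0,0]}
    - {"hand": 0.5,"travel": [0.026,0,-0.026],"turn": [0,0,0]}
    - {"hand": 0.5,"travel": [0,0,0],"turn": [0,0,0]}

```text
time_s: 4.8
tcp_pos: [460.7, 87.1, 86.3]
tool_rot: [0.731, 0.231, 0.306, -0.565]
wrist_force: [-0.2, -0.8, 0.0]
opening: 42.5
```

```bash
python3 -c "
from to import *
to((460,90,15))
for n in('top','side'):
  c=shot(n,n+'3.png'); a=cv2.imread('pics/'+n+'3.png')
  print(n,proj(c,(491,-27,0)),proj(c,tool()[0]))
  cv2.imwrite('pics/%s3z.png'%n,cv2.resize(a[100:280,200:440],None,fx=3,fy=3))
"
```

```text
t 4.8 tcp [460.7  87.1  86.3] q [ 0.6   0.11 -0.25  1.53 -0.72  2.04] F [-0.2 -0.8  0. ] open 42.5
[[0.175, 0.967, 0.187], [-0.684, 0.256, -0.683], [-0.708, -0.008, 0.706]]
[460.  90.  15.] tool delta mm [ 48.4   0.7 -52.5] len 71.0
top [308.97154797 220.16378116] [274.09907539 227.16198087]
side [326.65328389 235.6937854 ] [321.77553996 238.04518645]
```

View pics/top3z.png

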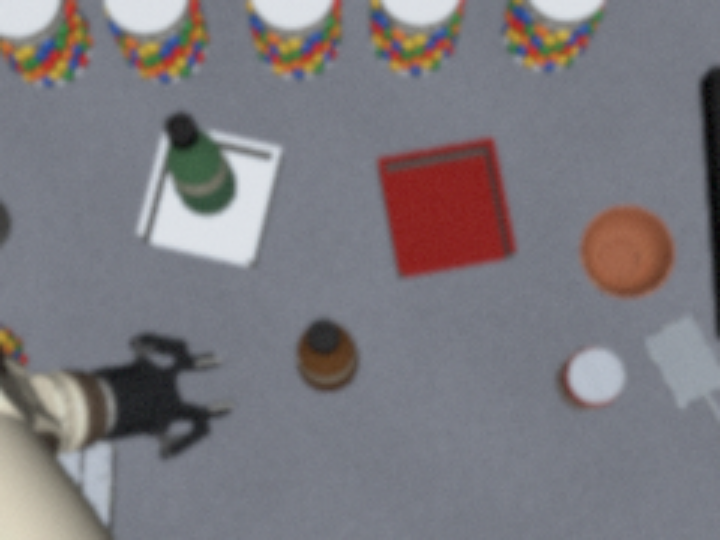

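View pics/side3z.png

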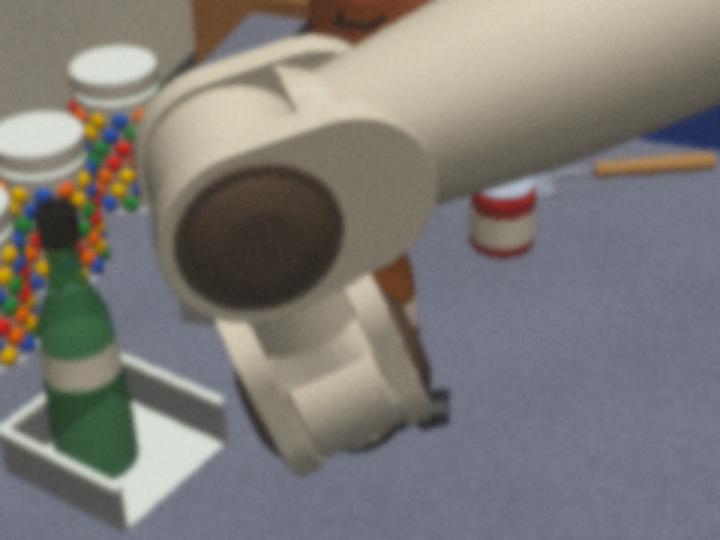

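Call:
step_arm:
  commands:
    - {"hand": 0.5,"travel": [0.016,0,-0.017],"turn": [0,0,0]}
    - {"hand": 0.5,"travel": [0.016,0,-0.018],"turn": [0,0,0]}
    - {"hand": 0.5,"travel": [0.016,0.001,-0.017],"turn": [0,0,0]}
    - {"hand": 0.5,"travel": [0,0,0],"turn": [0,0,0]}
    - {"hand": 0.5,"travel": [0.007,0,0.007],"turn": [0,0,0]}
    - {"hand": 0.5,"travel": [0.007,0,0.007],"turn": [0,0,0]}
    - {"hand": 0.5,"travel": [0.007,0,0.007],"turn": [0,0,0]}
    - {"hand": 0.5,"travel": [0.007,0,0.007],"turn": [0,0,0]}
    - {"hand": 0.5,"travel": [0.007,0,0.007],"turn": [0,0,0]}
    - {"hand": 0.5,"travel": [0,0,0],"turn": [0,0,0]}

```text
time_s: 5.9
tcp_pos: [475.2, 42.3, 20.0]
tool_rot: [0.732, 0.233, 0.305, -0.563]
wrist_force: [0.3, 0.5, -0.5]
opening: 42.6
```

```bash
python3 -c "
from to import *
to((491-.259*33,-27+.966*33,15),(534-.259*33,-189+.966*33,15))
c=shot('top','top4.png'); a=cv2.imread('pics/top4.png')
cv2.imwrite('pics/top4z.png',cv2.resize(a[170:270,240:360],None,fx=6,fy=6))
"
```

```text
t 5.9 tcp [475.2  42.3  20. ] q [ 0.51  0.11 -0.39  1.32 -0.75  1.91] F [ 0.3  0.5 -0.5] open 42.6
[[0.181, 0.966, 0.185], [-0.682, 0.258, -0.684], [-0.709, -0.002, 0.705]]
[482.453   4.878  15.   ] tool delta mm [30.4 -2.7 23.4] len 38.0
[ 525.453 -157.122   15.   ] tool delta mm [118.2  -0.3 118.8] len 168.0
```

View pics/top4z.png

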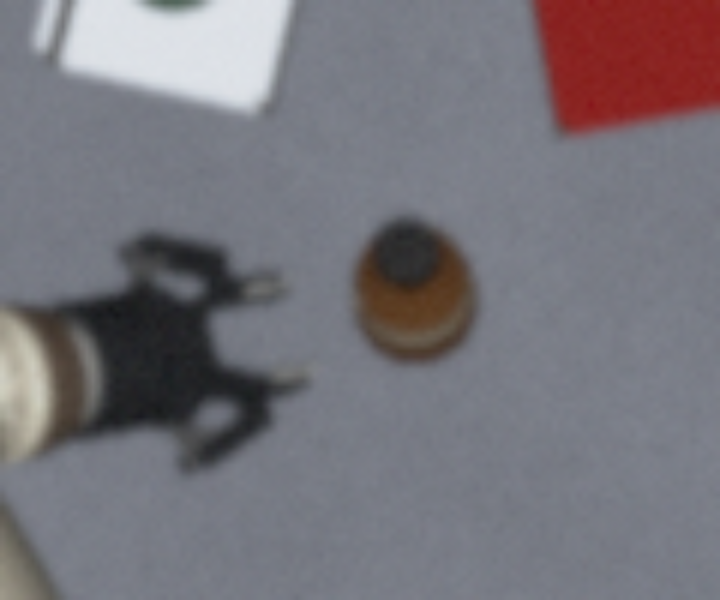

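Call:
step_arm:
  commands:
    - {"hand": 0.5,"travel": [0.006,0,0.001],"turn": [0,0,0]}
    - {"hand": 0.5,"travel": [0.004,-0.001,0.003],"turn": [0,0,0]}
    - {"hand": 0.5,"travel": [0.004,-0.001,0.004],"turn": [0,0,0]}
    - {"hand": 0.5,"travel": [0.004,0,0.004],"turn": [0,0,0]}
    - {"hand": 0.5,"travel": [0.003,0,0.003],"turn": [0,0,0]}
    - {"hand": 0.5,"travel": [0.003,0,0.003],"turn": [0,0,0]}
    - {"hand": 0.5,"travel": [0.002,0,0.002],"turn": [0,0,0]}
    - {"hand": 0.5,"travel": [0.002,0,0.002],"turn": [0,0,0]}
    - {"hand": 0.5,"travel": [0.002,0,0.002],"turn": [0,0,0]}
    - {"hand": 0.5,"travel": [0.002,0,0.002],"turn": [0,0,0]}
    - {"hand": 0.5,"travel": [0.002,0,0.002],"turn": [0,0,0]}
    - {"hand": 0.5,"travel": [0.002,0,0.002],"turn": [0,0,0]}
    - {"hand": 0.5,"travel": [0.002,0,0.002],"turn": [0,0,0]}
    - {"hand": 0.5,"travel": [0.002,0,0.002],"turn": [0,0,0]}
    - {"hand": 0.5,"travel": [0.002,0,0.002],"turn": [0,0,0]}
    - {"hand": 0.5,"travel": [0.002,0,0.002],"turn": [0,0,0]}

```text
time_s: 7.55
tcp_pos: [488.3, -13.1, 15.3]
tool_rot: [0.733, 0.232, 0.305, -0.562]
wrist_force: [-0.8, 2.8, 0.1]
opening: 42.5
```

```bash
cat > look.py <<'E'
from to import *
def look(tag,box=(170,270,240,360),cams=('top','side')):
    for n in cams:
        c=shot(n,n+tag+'.png'); a=cv2.imread('pics/'+n+tag+'.png')
        b=eyes.spot_in('amber_bottle',n)[:1]
        print(n,[(np.round(d['box'],1),round(d['confidence'],2)) for d in b])
        bb=box if n=='top' else (120,290,220,400)
        f=6 if n=='top' else 3.5
        cv2.imwrite('pics/'+n+tag+'z.png',cv2.resize(a[bb[0]:bb[1],bb[2]:bb[3]],None,fx=f,fy=f,interpolation=cv2.INTER_CUBIC))
        h=cv2.cvtColor(c['color'],cv2.COLOR_RGB2HSV)
        if n=='top' and b:
            # dark cap inside box
            x,y,w,hh=[int(v) for v in b[0]['box']]
            sub=c['color'][y-3:y+hh+3,x-3:x+w+3].max(2)<62; ys,xs=np.nonzero(sub)
            u,v=xs.mean()+x-3,ys.mean()+y-3; print('cap px',u,v,ray(c,u,v,255).round(0),len(xs))
E
python3 -c "
from look import *
to((525,-157,15))
look('5')
"
```

```text
t 7.55 tcp [488.3 -13.1  15.3] q [ 0.39  0.05 -0.46  1.2  -0.77  1.75] F [-0.8  2.8  0.1] open 42.5
[[0.181, 0.966, 0.186], [-0.682, 0.26, -0.684], [-0.709, -0.003, 0.705]]
[ 525. -157.   15.] tool delta mm [105.   -1.9 105.1] len 149.0
top [(array([303.5, 202.8,  22.8,  26.7]), 0.91)]
cap px 313.14130434782606 210.6195652173913 [492. -44. 255.] 92
side []
```

View pics/top5z.png

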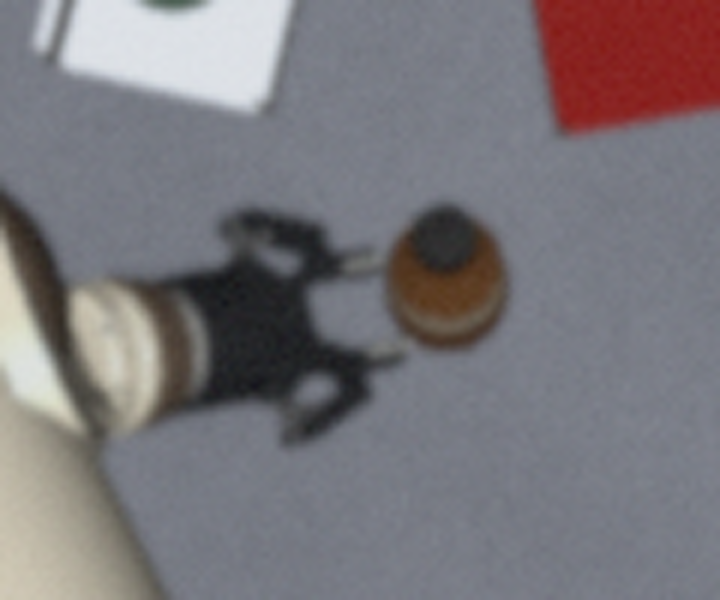

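View pics/side5z.png

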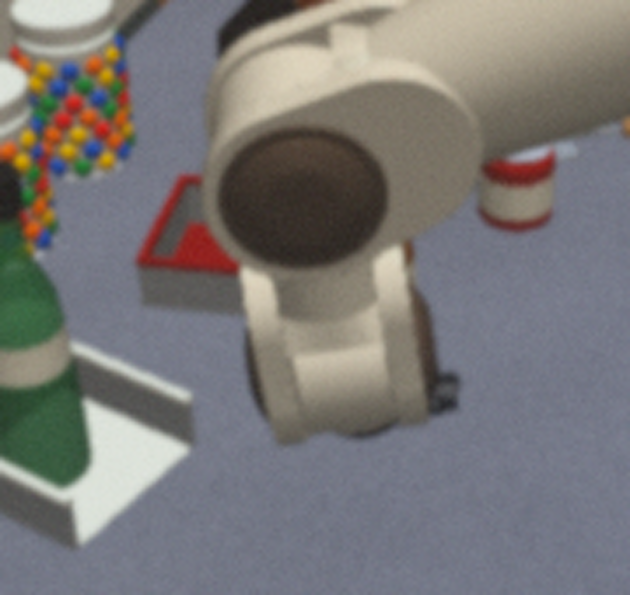

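Call:
step_arm:
  commands:
    - {"hand": 0.5,"travel": [0.002,0,0.002],"turn": [0,0,0]}
    - {"hand": 0.5,"travel": [0.003,0,0.003],"turn": [0,0,0]}
    - {"hand": 0.5,"travel": [0.003,0,0.003],"turn": [0,0,0]}
    - {"hand": 0.5,"travel": [0.003,0,0.003],"turn": [0,0,0]}
    - {"hand": 0.5,"travel": [0.003,0,0.003],"turn": [0,0,0]}
    - {"hand": 0.5,"travel": [0.003,0,0.003],"turn": [0,0,0]}
    - {"hand": 0.5,"travel": [0.003,0,0.003],"turn": [0,0,0]}
    - {"hand": 0.5,"travel": [0.003,0,0.003],"turn": [0,0,0]}
    - {"hand": 0.5,"travel": [0.003,0,0.003],"turn": [0,0,0]}
    - {"hand": 0.5,"travel": [0.003,0,0.003],"turn": [0,0,0]}
    - {"hand": 0.5,"travel": [0.003,0,0.003],"turn": [0,0,0]}
    - {"hand": 0.5,"travel": [0.003,0,0.003],"turn": [0,0,0]}
    - {"hand": 0.5,"travel": [0.003,0,0.003],"turn": [0,0,0]}
    - {"hand": 0.5,"travel": [0.003,0,0.003],"turn": [0,0,0]}
    - {"hand": 0.5,"travel": [0.003,0,0.003],"turn": [0,0,0]}
    - {"hand": 0.5,"travel": [0.003,0,0.003],"turn": [0,0,0]}
    - {"hand": 0.5,"travel": [0.003,0,0.003],"turn": [0,0,0]}
    - {"hand": 0.5,"travel": [0.003,0,0.003],"turn": [0,0,0]}
    - {"hand": 0.5,"travel": [0.003,0,0.003],"turn": [0,0,0]}

```text
time_s: 9.65
tcp_pos: [508.9, -89.7, 15.1]
tool_rot: [0.733, 0.232, 0.305, -0.562]
wrist_force: [-0.3, 3.3, 1.8]
opening: 42.3
```

```bash
python3 -c "
from look import *
to((525,-157,15))
look('6',cams=('top',))
"
```

```text
t 9.65 tcp [508.9 -89.7  15.1] q [ 0.22 -0.02 -0.52  1.03 -0.78  1.52] F [-0.3  3.3  1.8] open 42.3
[[0.181, 0.966, 0.186], [-0.682, 0.26, -0.684], [-0.709, -0.003, 0.705]]
[ 525. -157.   15.] tool delta mm [48.9 -1.9 49. ] len 69.0
top [(array([256.6, 136.2,  22.2,  37.2]), 0.74)]
cap px 260.5054945054945 143.98901098901098 [698. 109. 255.] 91
```

View pics/top6z.png

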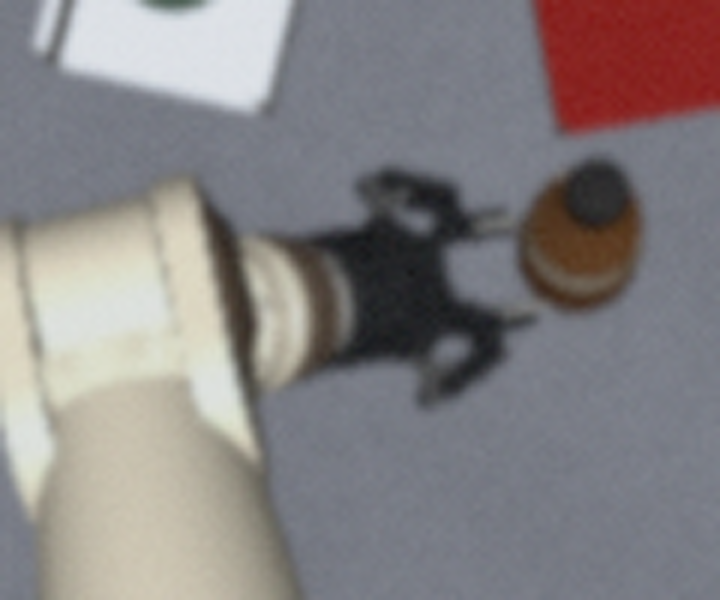

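Call:
step_arm:
  commands:
    - {"hand": 0.5,"travel": [0.003,0,0.003],"turn": [0,0,0]}
    - {"hand": 0.5,"travel": [0.003,0,0.003],"turn": [0,0,0]}
    - {"hand": 0.5,"travel": [0.003,0,0.003],"turn": [0,0,0]}
    - {"hand": 0.5,"travel": [0.003,0,0.003],"turn": [0,0,0]}
    - {"hand": 0.5,"travel": [0.003,0,0.003],"turn": [0,0,0]}
    - {"hand": 0.5,"travel": [0.003,0,0.003],"turn": [0,0,0]}
    - {"hand": 0.5,"travel": [0.003,0,0.003],"turn": [0,0,0]}
    - {"hand": 0.5,"travel": [0.003,0,0.003],"turn": [0,0,0]}
    - {"hand": 0.5,"travel": [0.003,0,0.003],"turn": [0,0,0]}
    - {"hand": 0.5,"travel": [0.003,0,0.003],"turn": [0,0,0]}
    - {"hand": 0.5,"travel": [0.003,0,0.003],"turn": [0,0,0]}
    - {"hand": 0.5,"travel": [0.003,0,0.003],"turn": [0,0,0]}
    - {"hand": 0.5,"travel": [0.003,0,0.003],"turn": [0,0,0]}
    - {"hand": 0.5,"travel": [0.003,0,0.003],"turn": [0,0,0]}
    - {"hand": 0.5,"travel": [0.003,0,0.003],"turn": [0,0,0]}
    - {"hand": 0.5,"travel": [0.002,0,0.002],"turn": [0,0,0]}
    - {"hand": 0.5,"travel": [0,0,0],"turn": [0,0,0]}

```text
time_s: 11.45
tcp_pos: [526.1, -154.0, 15.0]
tool_rot: [0.732, 0.232, 0.305, -0.562]
wrist_force: [-0.1, -0.1, 0.1]
opening: 42.7
```

Call:
step_arm:
  commands:
    - {"hand": 0.5,"travel": [-0.004,0,-0.004],"turn": [0,0,0]}
    - {"hand": 0.5,"travel": [-0.01,0,-0.01],"turn": [0,0,0]}
    - {"hand": 0.5,"travel": [-0.02,0,-0.02],"turn": [0,0,0]}
    - {"hand": 0.5,"travel": [-0.02,0,-0.02],"turn": [0,0,0]}
    - {"hand": 0.5,"travel": [-0.02,0,-0.02],"turn": [0,0,0]}
    - {"hand": 0.5,"travel": [0,0,0],"turn": [0,0,0]}

```text
time_s: 12.05
tcp_pos: [498.7, -49.9, 15.0]
tool_rot: [0.733, 0.232, 0.306, -0.561]
wrist_force: [1.0, -0.6, -0.7]
opening: 42.8
```

```bash
python3 -c "
from look import *
T=target(np.load('bay.npy')[2],np.radians(45),1)
p,R=tool(); print('turn',(R.inv()*T).as_rotvec(degrees=True).round(1))
to((400,-100,80))
look('7',box=(130,230,290,410))
"
```

```text
turn [-59.   -0.3  59.1]
t 12.05 tcp [498.7 -49.9  15. ] q [ 0.31  0.01 -0.49  1.12 -0.78  1.64] F [ 1.  -0.6 -0.7] open 42.8
[[0.183, 0.965, 0.189], [-0.681, 0.262, -0.683], [-0.709, -0.004, 0.705]]
[ 400. -100.   80.] tool delta mm [ -30.  -108.6   61.5] len 128.0
top [(array([344.1, 190.2,  24.4,  29.4]), 0.92)]
cap px 358.7307692307692 197.06730769230768 [ 528. -180.  255.] 104
side []
```

View pics/top7z.png

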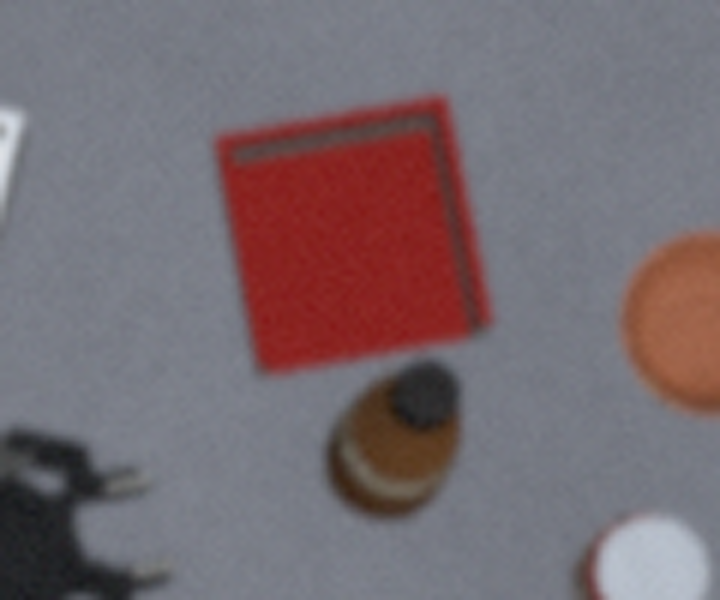

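View pics/side7z.png

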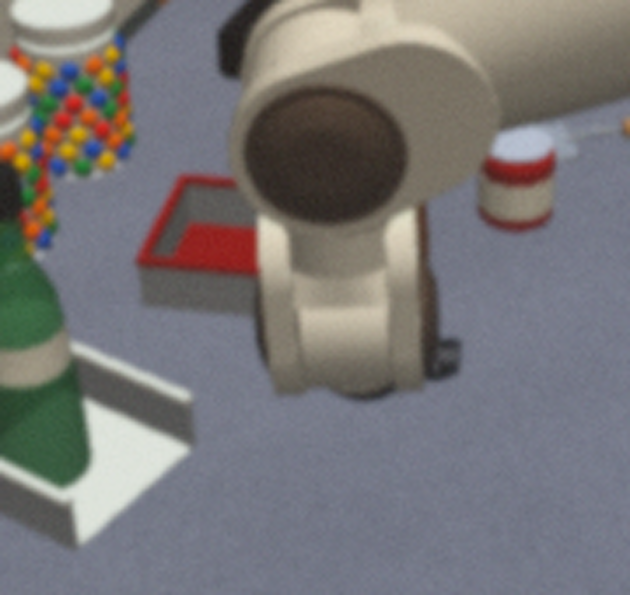

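```bash
python3 -c "
from look import *
to((430,-130,80))"
```

```text
t 12.25 tcp [498.9 -52.8  15.1] q [ 0.31  0.01 -0.49  1.11 -0.78  1.63] F [ 1.  -0.8  0.3] open 42.6
[[0.181, 0.966, 0.186], [-0.682, 0.26, -0.684], [-0.709, -0.003, 0.706]]
[ 430. -130.   80.] tool delta mm [ -5.8 -86.8  85.8] len 122.0
```

Call:
step_arm:
  commands:
    - {"hand": 0.5,"travel": [-0.02,0,0.02],"turn": [0,0,0]}
    - {"hand": 0.5,"travel": [-0.02,-0.005,0.02],"turn": [0,0,0]}
    - {"hand": 0.5,"travel": [0.008,-0.02,0.011],"turn": [0,0,0]}
    - {"hand": 0.5,"travel": [0.008,-0.02,0.011],"turn": [0,0,0]}
    - {"hand": 0.5,"travel": [0.009,-0.02,0.012],"turn": [0,0,0]}
    - {"hand": 0.5,"travel": [0.009,-0.02,0.012],"turn": [0,0,0]}
    - {"hand": 0.5,"travel": [0,0,0],"turn": [-5.9,0,5.9]}
    - {"hand": 0.5,"travel": [0,0,0],"turn": [-5.9,0,5.9]}
    - {"hand": 0.5,"travel": [0,0,0],"turn": [-5.9,0,5.9]}
    - {"hand": 0.5,"travel": [0,0,0],"turn": [-5.9,0,5.9]}
    - {"hand": 0.5,"travel": [0,0,0],"turn": [-5.9,0,5.9]}
    - {"hand": 0.5,"travel": [0,0,0],"turn": [-5.9,0,5.9]}
    - {"hand": 0.5,"travel": [0,0,0],"turn": [-5.9,0,5.9]}
    - {"hand": 0.5,"travel": [0,0,0],"turn": [-5.9,0,5.9]}
    - {"hand": 0.5,"travel": [0,0,0],"turn": [-5.9,0,5.9]}
    - {"hand": 0.5,"travel": [0,0,0],"turn": [-5.9,0,5.9]}
    - {"hand": 0.5,"travel": [0,0,0],"turn": [0,0,0]}

```text
time_s: 13.95
tcp_pos: [476.5, -132.8, 75.9]
tool_rot: [0.914, -0.022, 0.4, 0.061]
wrist_force: [-0.6, -0.8, -0.5]
opening: 42.4
```

```bash
python3 -c "
from look import *
T=target(np.load('bay.npy')[2],np.radians(45),1)
p,R=tool(); print('turn',(R.inv()*T).as_rotvec(degrees=True).round(1))
look('8',box=(150,250,290,410))
to((453,-197,80),(453,-197,15))"
```

```text
turn [-1.3 -2.2  0.5]
top [(array([344.3, 192.1,  24.7,  23.7]), 0.84)]
cap px 359.20588235294116 196.58823529411765 [ 530. -181.  255.] 102
side [(array([316.6, 123.6,  28.7,  82.6]), 0.82)]
t 14.15 tcp [ 476.7 -129.8   75.7] q [-0.5  -0.71 -0.93  0.72  0.42 -0.49] F [-0.   0.9 -0.4] open 42.6
[[0.672, -0.129, 0.729], [0.095, 0.992, 0.088], [-0.734, 0.01, 0.679]]
[ 453. -197.   80.] tool delta mm [-25.5 -63.5 -20.3] len 71.0
[ 453. -197.   15.] tool delta mm [ 47.7  -0.7 -44.1] len 65.0
```

View pics/side8z.png

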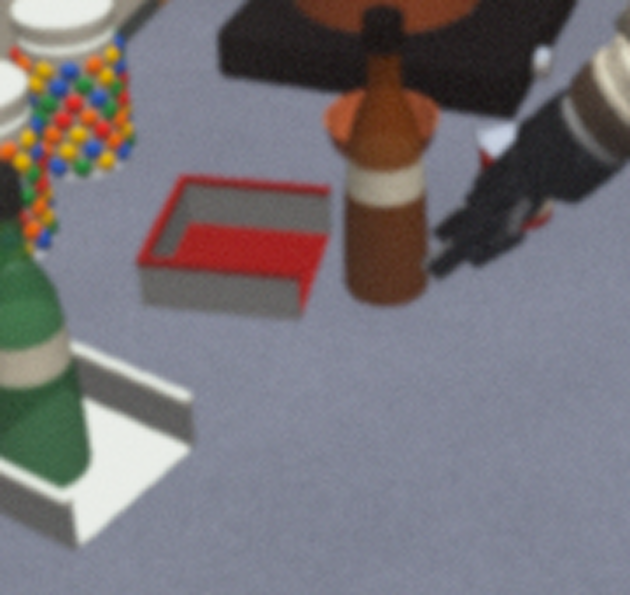

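Call:
step_arm:
  commands:
    - {"hand": 0.5,"travel": [-0.006,-0.016,-0.005],"turn": [-1.3,-2.2,0.5]}
    - {"hand": 0.5,"travel": [-0.006,-0.016,-0.005],"turn": [0,0,0]}
    - {"hand": 0.5,"travel": [-0.006,-0.016,-0.005],"turn": [0,0,0]}
    - {"hand": 0.5,"travel": [-0.006,-0.016,-0.005],"turn": [0,0,0]}
    - {"hand": 0.5,"travel": [0,0,0],"turn": [0,0,0]}

```text
time_s: 14.65
tcp_pos: [455.7, -198.4, 79.2]
tool_rot: [0.921, -0.029, 0.382, 0.07]
wrist_force: [0.3, 0.4, -0.2]
opening: 42.5
```

```bash
python3 -c "
from look import *
T=target(np.load('bay.npy')[2],np.radians(45),1)
p,R=tool(); print('turn',(R.inv()*T).as_rotvec(degrees=True).round(1))
to((453,-197,80),(453,-197,15))
K=eyes.camera('side'); n=ray(K,330.3,206.6,0); o=-np.array(K['R']).T@K['t']; d=(n-o)[:2]; print('foot ctr side',n[:2]+36*d/np.linalg.norm(d))
"
```

```text
turn [-0. -0.  0.]
t 14.65 tcp [ 455.7 -198.4   79.2] q [-0.73 -0.62 -0.88  0.74  0.58 -0.71] F [ 0.3  0.4 -0.2] open 42.5
[[0.699, -0.152, 0.699], [0.108, 0.988, 0.107], [-0.707, 0.0, 0.707]]
[ 453. -197.   80.] tool delta mm [-2.3  1.8 -1.2] len 3.0
[ 453. -197.   15.] tool delta mm [ 46.  -0. -46.] len 65.0
foot ctr side [ 535.69593966 -190.70625844]
```

Call:
step_arm:
  commands:
    - {"hand": 0.5,"travel": [0.015,0,-0.015],"turn": [0,0,0]}
    - {"hand": 0.5,"travel": [0.015,0,-0.015],"turn": [0,0,0]}
    - {"hand": 0.5,"travel": [0.015,0,-0.015],"turn": [0,0,0]}
    - {"hand": 0.5,"travel": [0,0,0],"turn": [0,0,0]}

```text
time_s: 15.1
tcp_pos: [454.6, -195.2, 11.9]
tool_rot: [0.92, -0.028, 0.383, 0.073]
wrist_force: [0.5, 1.1, -0.3]
opening: 42.7
```

```bash
python3 -c "
from look import *
to((629.4,-174,15))
look('9',box=(150,250,290,410),cams=('top',))
"
```

```text
t 15.1 tcp [ 454.6 -195.2   11.9] q [-0.73 -0.56 -0.98  0.59  0.58 -0.71] F [ 0.5  1.1 -0.3] open 42.7
[[0.696, -0.155, 0.701], [0.112, 0.988, 0.107], [-0.709, 0.005, 0.705]]
[ 629.4 -174.    15. ] tool delta mm [121.8  -6.1 127.1] len 176.0
top [(array([344. , 188.1,  23.2,  29.6]), 0.56)]
cap px 358.84158415841586 196.98019801980197 [ 529. -180.  255.] 101
```

View pics/top9z.png

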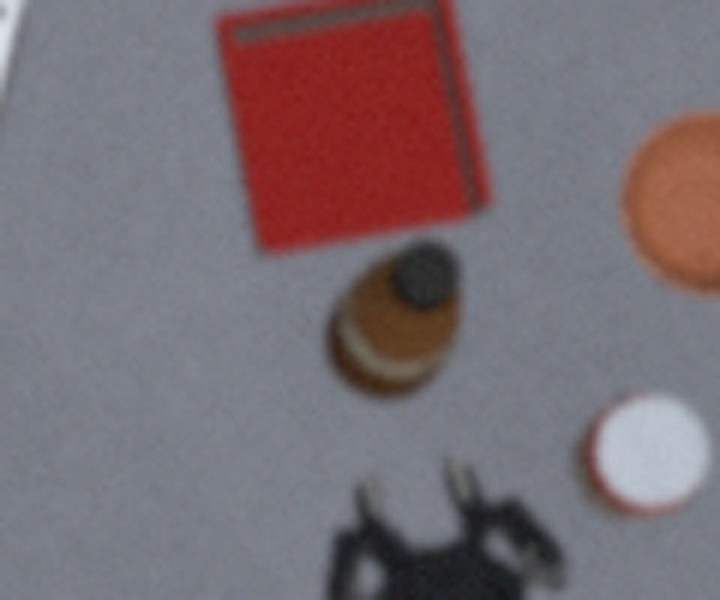

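Call:
step_arm:
  commands:
    - {"hand": 0.5,"travel": [0.004,0,0.007],"turn": [0,0,0]}
    - {"hand": 0.5,"travel": [0.006,0,0.007],"turn": [0,0,0]}
    - {"hand": 0.5,"travel": [0.006,0,0.006],"turn": [0,0,0]}
    - {"hand": 0.5,"travel": [0.003,0,0.003],"turn": [0,0,0]}
    - {"hand": 0.5,"travel": [0.002,0,0.002],"turn": [0,0,0]}
    - {"hand": 0.5,"travel": [0.002,0,0.002],"turn": [0,0,0]}
    - {"hand": 0.5,"travel": [0.002,0,0.002],"turn": [0,0,0]}
    - {"hand": 0.5,"travel": [0.002,0,0.002],"turn": [0,0,0]}
    - {"hand": 0.5,"travel": [0.002,0,0.002],"turn": [0,0,0]}
    - {"hand": 0.5,"travel": [0.002,0,0.002],"turn": [0,0,0]}
    - {"hand": 0.5,"travel": [0.002,0,0.002],"turn": [0,0,0]}
    - {"hand": 0.5,"travel": [0.002,0,0.002],"turn": [0,0,0]}
    - {"hand": 0.5,"travel": [0.002,0,0.002],"turn": [0,0,0]}
    - {"hand": 0.5,"travel": [0.002,0,0.002],"turn": [0,0,0]}
    - {"hand": 0.5,"travel": [0.003,0,0.003],"turn": [0,0,0]}
    - {"hand": 0.5,"travel": [0.003,0,0.003],"turn": [0,0,0]}
    - {"hand": 0.5,"travel": [0.003,0,0.003],"turn": [0,0,0]}
    - {"hand": 0.5,"travel": [0.003,0,0.003],"turn": [0,0,0]}

```text
time_s: 17.0
tcp_pos: [530.2, -186.1, 18.1]
tool_rot: [0.921, -0.029, 0.381, 0.072]
wrist_force: [-2.8, -1.5, 0.5]
opening: 42.7
```

```bash
python3 -c "
from look import *
to((629.4,-174,15))
look('10',box=(130,230,290,410))
"
```

```text
t 17.0 tcp [ 530.2 -186.1   18.1] q [-0.58 -0.4  -0.89  0.45  0.5  -0.57] F [-2.8 -1.5  0.5] open 42.7
[[0.699, -0.154, 0.699], [0.11, 0.988, 0.109], [-0.707, 0.001, 0.707]]
[ 629.4 -174.    15. ] tool delta mm [72.9 -3.4 68.4] len 100.0
top [(array([343.4, 183.2,  23. ,  23.4]), 0.56)]
cap px 357.5 187.74 [ 556. -177.  255.] 100
side [(array([308.3, 123.2,  27.4,  84. ]), 0.89)]
```

View pics/top10z.png

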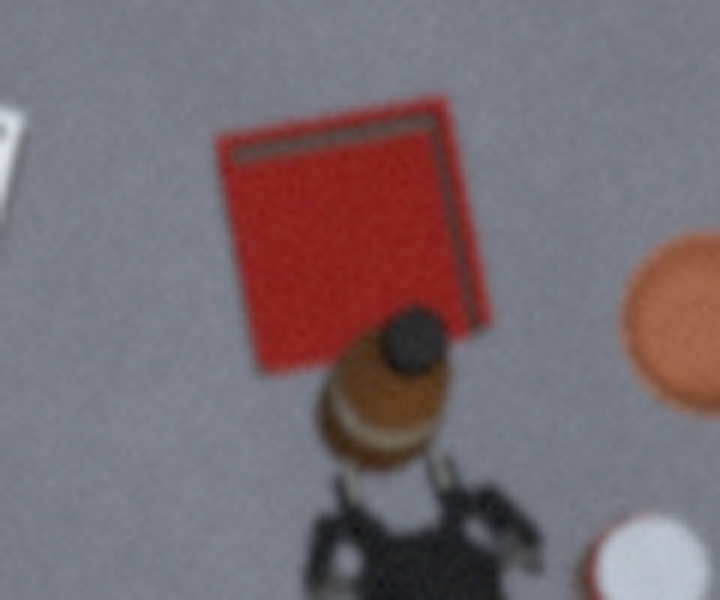

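View pics/side10z.png

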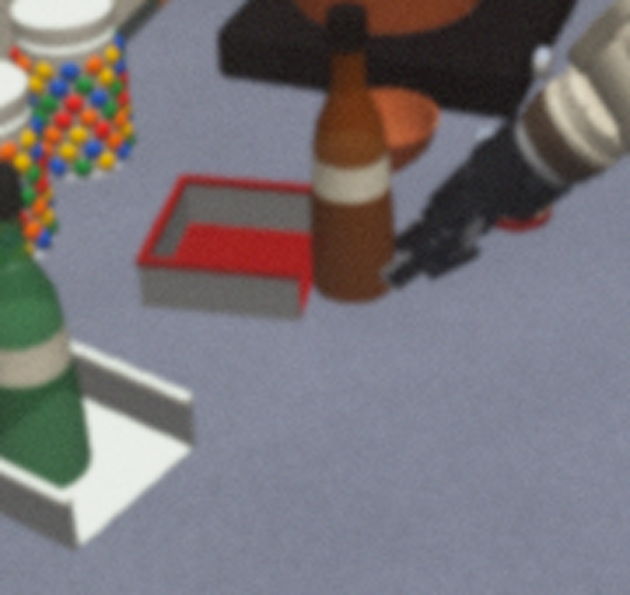

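Call:
step_arm:
  commands:
    - {"hand": 0.5,"travel": [0.004,0,0.002],"turn": [0,0,0]}
    - {"hand": 0.5,"travel": [0.004,0,0.002],"turn": [0,0,0]}
    - {"hand": 0.5,"travel": [0.003,0,0.003],"turn": [0,0,0]}
    - {"hand": 0.5,"travel": [0.003,0,0.003],"turn": [0,0,0]}
    - {"hand": 0.5,"travel": [0.003,0,0.003],"turn": [0,0,0]}
    - {"hand": 0.5,"travel": [0.003,0,0.003],"turn": [0,0,0]}
    - {"hand": 0.5,"travel": [0.003,0,0.003],"turn": [0,0,0]}
    - {"hand": 0.5,"travel": [0.003,0,0.003],"turn": [0,0,0]}
    - {"hand": 0.5,"travel": [0.003,0,0.003],"turn": [0,0,0]}
    - {"hand": 0.5,"travel": [0.003,0,0.003],"turn": [0,0,0]}
    - {"hand": 0.5,"travel": [0.003,0,0.003],"turn": [0,0,0]}
    - {"hand": 0.5,"travel": [0.003,0,0.003],"turn": [0,0,0]}
    - {"hand": 0.5,"travel": [0.003,0,0.003],"turn": [0,0,0]}
    - {"hand": 0.5,"travel": [0.003,0,0.003],"turn": [0,0,0]}
    - {"hand": 0.5,"travel": [0.003,0,0.003],"turn": [0,0,0]}
    - {"hand": 0.5,"travel": [0.003,0,0.003],"turn": [0,0,0]}

```text
time_s: 18.8
tcp_pos: [597.3, -175.7, 15.4]
tool_rot: [0.921, -0.029, 0.381, 0.072]
wrist_force: [-5.2, -1.0, 4.8]
opening: 42.7
```

```bash
python3 -c "
from look import *
to((629.4,-174,15))
look('11',box=(130,230,290,410))
"
```

```text
t 18.8 tcp [ 597.3 -175.7   15.4] q [-0.48 -0.25 -0.8   0.35  0.43 -0.48] F [-5.2 -1.   4.8] open 42.7
[[0.699, -0.154, 0.698], [0.11, 0.988, 0.109], [-0.707, 0.001, 0.707]]
[ 629.4 -174.    15. ] tool delta mm [22.9 -3.3 22.3] len 32.0
top [(array([338.6, 159.7,  23.2,  31.4]), 0.79)]
cap px 353.43689320388347 167.35922330097088 [ 618. -167.  255.] 103
side [(array([285.4, 120.9,  25.3,  79. ]), 0.77)]
```

View pics/top11z.png

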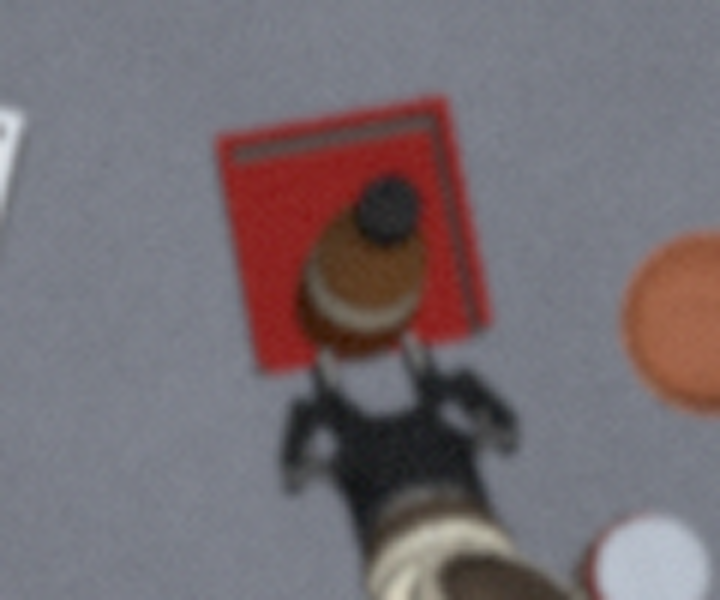

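View pics/side11z.png

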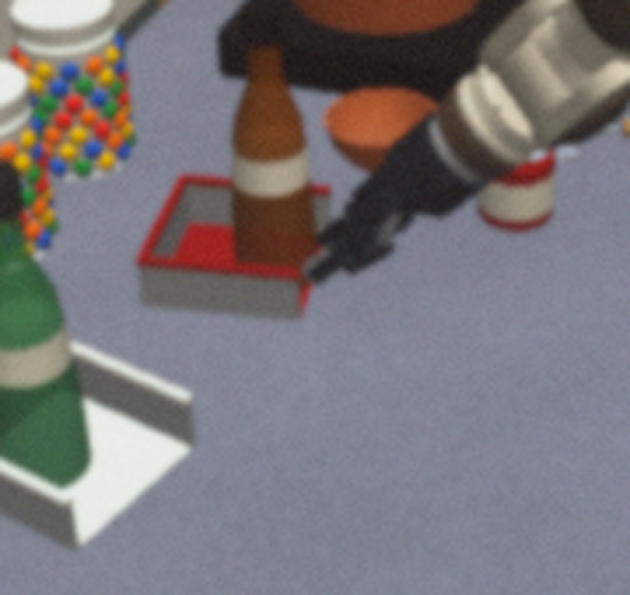

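Call:
step_arm:
  commands:
    - {"hand": 0.5,"travel": [0.003,0,0.003],"turn": [0,0,0]}
    - {"hand": 0.5,"travel": [0.003,0,0.003],"turn": [0,0,0]}
    - {"hand": 0.5,"travel": [0.003,0,0.003],"turn": [0,0,0]}
    - {"hand": 0.5,"travel": [0.003,0,0.003],"turn": [0,0,0]}
    - {"hand": 0.5,"travel": [0.003,0,0.003],"turn": [0,0,0]}
    - {"hand": 0.5,"travel": [0.003,0,0.003],"turn": [0,0,0]}
    - {"hand": 0.5,"travel": [0.002,0,0.002],"turn": [0,0,0]}
    - {"hand": 0.5,"travel": [0.001,0,0.001],"turn": [0,0,0]}
    - {"hand": 0.5,"travel": [0,0,0],"turn": [0,0,0]}
    - {"hand": 0.5,"travel": [-0.003,0,-0.003],"turn": [0,0,0]}
    - {"hand": 0.5,"travel": [-0.007,0,-0.007],"turn": [0,0,0]}
    - {"hand": 0.5,"travel": [-0.014,0,-0.014],"turn": [0,0,0]}
    - {"hand": 0.5,"travel": [-0.014,0,-0.014],"turn": [0,0,0]}
    - {"hand": 0.5,"travel": [-0.014,0,-0.014],"turn": [0,0,0]}
    - {"hand": 0.5,"travel": [-0.014,0,-0.014],"turn": [0,0,0]}
    - {"hand": 0.5,"travel": [0,0,0],"turn": [0,0,0]}

```text
time_s: 20.6
tcp_pos: [532.1, -185.9, 15.2]
tool_rot: [0.921, -0.029, 0.381, 0.071]
wrist_force: [0.9, -0.4, -0.2]
opening: 42.8
```

```bash
python3 -c "
from look import *
to()
look('12',box=(130,230,290,410))
"
```

```text
t 20.6 tcp [ 532.1 -185.9   15.2] q [-0.58 -0.4  -0.89  0.43  0.49 -0.56] F [ 0.9 -0.4 -0.2] open 42.8
[[0.699, -0.153, 0.699], [0.109, 0.988, 0.107], [-0.707, 0.001, 0.707]]
top [(array([338.2, 149.9,  21. ,  34.5]), 0.89)]
cap px 351.64948453608247 156.36082474226805 [ 652. -163.  255.] 97
side [(array([275.9, 121.7,  25.4,  74.1]), 0.61)]
```

View pics/top12z.png

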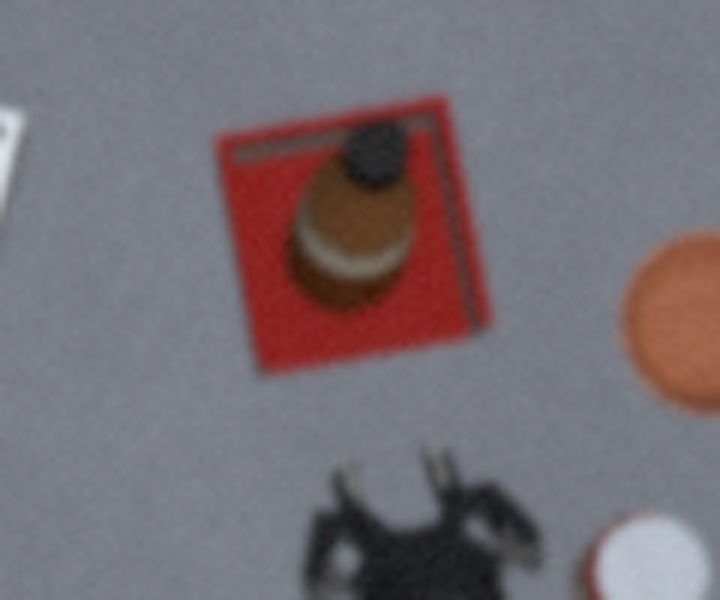

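View pics/side12z.png

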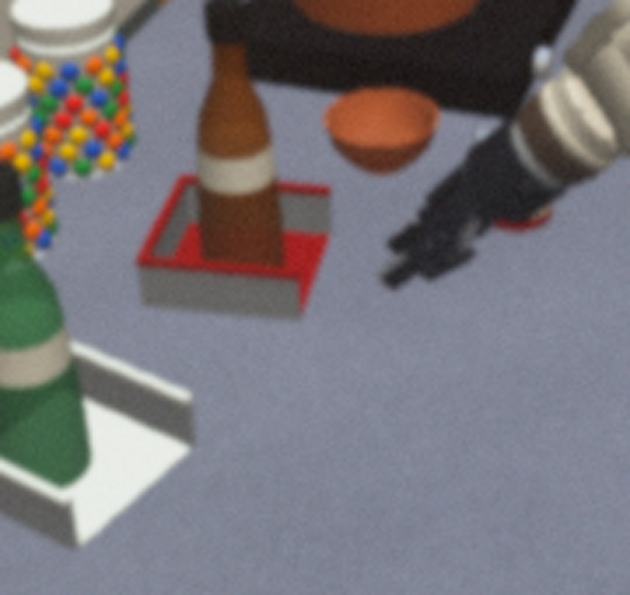

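```bash
python3 -c "
from h import *
a=cv2.imread('pics/top1.png');b=cv2.imread('pics/top12.png')
d=cv2.blur(cv2.absdiff(a,b),(5,5)).max(2)>25
n,_,st,_=cv2.connectedComponentsWithStats(d.astype(np.uint8)); print(st[1:])
print(hand_in())"
```

```text
[[  337   150    23    33   565]
 [  298   206    22    26   452]
 [  214   206   391   194 27895]
 [  379   278     5     5    16]]
the job is handed in; nothing more can be done
None
```

The amber bottle now stands upright inside the red bay, and the job is handed in at about 21 s of the 64 s allowed.

I pushed it low on the body (about 20–30 mm up) with the half-open fingers tilted 45°. The first push slid it sideways until it was in front of the mouth, and the second slid it straight in. The wrist read at most about 7 N at the end of each move. The fingers then backed off about 95 mm and touch nothing.

**Position:** In the last pictures the bottle stands near the middle of the bay, with red floor visible all round its foot, about 24 mm clear of the mouth. The cap measures at (652, −163) against a bay centre of about (662, −169). Where the arm stopped puts the foot nearer (660, −167). My measurements disagreed by up to about 10 mm during the job; either value leaves the bottle wholly inside.

**Other things on the table:** Comparing the first and last top views, only the bottle's old and new places, the arm area and a 5-pixel speck beside the arm differ. The arm area may hide part of the table (for example around the sweet tray), so that check does not cover everything. The green bottle and white bay look unchanged in the side view.

**Detector errors:** It once reported the green bottle as the amber one and missed the amber bottle in the side view while the arm hid it. I went by the pictures in those cases.

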